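Rack the hot-air nozzles in order of size

ROBOT

A 6-joint arm with a two-finger parallel gripper is mounted at the origin on a cart in front of the work surface, level with it; the furniture and walls round the work are solid. World frame = base frame: x ahead of the robot, y to its left, z up, the work surface at z = 0. Lengths are in mm, angles in rad, forces in N, time in s.
With the tool pointing down it reaches from about 350 to 775 mm from the base axis. Payload 7.3 kg.
Tool frame: the origin (TCP) lies on the mounting face of the last link; the fingertips stand 178 mm ahead of it and the grasp point (between the pads) lies 159 mm ahead of it; z points along the fingers, y is the line along which they close (so a half turn about z gives the same grasp; the last joint's range is limited). The gripper opens to 92 mm and grips with 3 to 60 N. Pads are 19 mm wide; open, the fingers measure 130 mm over their backs; the gripper's body (75 mm by 190 mm) begins 47 mm behind the grasp point.
Start: joints at [-1.328, 0.342, 1.524, -0, 1.275, -0.146], TCP at [199.036, -485.811, 404.741] pointing down, gripper open.
Joint ranges: [-2.53, 2.53], [-0.77, 2.02], [0.04, 2.7], [-1, 4.14], [0.28, 2.66], [-3.11, 3.11]. Speed limits (rad/s): [2.57, 2.57, 3.14, 3.14, 3.14, 3.14].

INTERFACE

Orientations are given as [roll, pitch, yaw] about the fixed x, y, z axes, in that order (R = Rz(yaw) Ry(pitch) Rx(roll)).
In Python, from plant import bot, vision gives the robot as it stands. The module is installed in compiled form; this text tells all that it offers.
- The arm moves only by the shell command python3 -m crank, which reads ROWS from standard input. ROWS is a JSON list that holds a single list of rows (three levels of brackets), with 1 to 5 rows, each of 5 numbers: the finger opening in mm, then dx, dy, dz in m, then a turn about the tool's z in units of 0.2 rad; each row is the pose to reach, as a shift and turn from the pose commanded when the command began, along the tool's axes at that moment; what a row does not reach only later rows make up. A row lasts 1/8 s, in which the tool goes at most 62.5 mm and 0.188 rad, less where a joint would pass 70% of its speed; a pose out of reach is approached as far as the arm can. The fingers move at their own pace and stop on an object; the grip force is fixed at half the most. Time passes only in rows, so rows that do not move let the fingers close. It prints the time, the measured TCP pose, the force, the opening and the grip force at its end. Input that does not fit is refused with a message, and nothing moves.
- bot.get_obs(): the state, without advancing time (a new reading comes with each control period).
- vision.capture(name): name is "scene" or "top" or "wrist"; returns a dict with "color" (480x640x3 uint8, red, green, blue), "K" (3x3 intrinsics, pixels), "R" (3x3) and "t" (3): a world point X has camera coordinates R X + t. Camera axes: x right, y down, z forward; pixel columns grow to the right and rows downward; lengths in mm; the calibration is good to about 2 mm. The wrist camera is an equidistant fisheye: a pixel r from the principal point sees the ray r / f radians off the axis. A picture is of the moment at which its call begins. There is no depth.
- bot.close_job(): hands the job in; it is judged then, once.
The state is a dict: "time": time; "joint_positions": joint angles; "dq": joint speeds; "tau": joint torques, N m; "tool_pos": TCP position; "tcp_rot": TCP orientation; "contact_force": force on the tool from outside, world axes, zero at the start; "moment": the same for the moment, N m; "grip_width": finger opening in mm; "finger_force": force on a finger pad.
Only numpy, scipy, OpenCV 4.12 (cv2) and the standard library are available. Lean on these libraries where they do the work, as an engineer would, in place of code of your own. Each camera call takes 0.05 s, during which the arm holds its last target. There are 200 camera calls.

TASK

Put the four hot-air nozzles on the rack so that each stands mouth up on its own peg, its collar fully down on the peg's block, in order of mouth size: the finest on the peg next to the rack's hanging eye, then wider and wider, the widest at the plain end. Leave the beaker of solvent standing.

Things in the scene. Friction and masses are not known exactly. Their poses are not given: they have to be found in the camera images.
- nozzle_finest: Hot-air nozzle, the finest and tallest of the four: bare steel, 66 mm high; round collar 30 mm across, 24 mm high (bore 26 mm, open below), then a shoulder and a spout 8 mm across at the mouth (bore 4 mm). Starts on the table on its collar, mouth up. Origin: centre of the collar's underside; z up its axis to the mouth. 28 to 56 g; grip the collar.
- nozzle_fine: Hot-air nozzle, second finest, second tallest: bare steel, 56 mm high; round collar 30 mm across, 24 mm high (bore 26 mm, open below), then a shoulder and a spout 14 mm across at the mouth (bore 10 mm). Starts on the table on its collar, mouth up. Origin: centre of the collar's underside; z up its axis to the mouth. 28 to 56 g; grip the collar.
- nozzle_wide: Hot-air nozzle, second widest, second shortest: bare steel, 46 mm high; round collar 30 mm across, 24 mm high (bore 26 mm, open below), then a shoulder and a spout 20 mm across at the mouth (bore 16 mm). Starts on the table on its collar, mouth up. Origin: centre of the collar's underside; z up its axis to the mouth. 28 to 56 g; grip the collar.
- nozzle_widest: Hot-air nozzle, the widest and shortest of the four: bare steel, 36 mm high; round collar 30 mm across, 24 mm high (bore 26 mm, open below), then a shoulder and a spout 26 mm across at the mouth (bore 22 mm). Starts on the table on its collar, mouth up. Origin: centre of the collar's underside; z up its axis to the mouth. 28 to 56 g; grip the collar.
- peg_a: One of four like black pegs on the rail; which letter stands where varies. Fixed. Saddle 34 mm across the rail, 30 mm along it, top 12 mm above the table; on it a peg 20 mm thick that, from 18 mm up, narrows to 7 mm at its top, 34 mm up. A collar drops over it (3 mm play all round) and rests on the saddle. Origin: on the table under the peg's axis; z up, y along the rail.
- peg_b: One of four like black pegs on the rail; which letter stands where varies. Fixed. Saddle 34 mm across the rail, 30 mm along it, top 12 mm above the table; on it a peg 20 mm thick that, from 18 mm up, narrows to 7 mm at its top, 34 mm up. A collar drops over it (3 mm play all round) and rests on the saddle. Origin: on the table under the peg's axis; z up, y along the rail.
- peg_c: One of four like black pegs on the rail; which letter stands where varies. Fixed. Saddle 34 mm across the rail, 30 mm along it, top 12 mm above the table; on it a peg 20 mm thick that, from 18 mm up, narrows to 7 mm at its top, 34 mm up. A collar drops over it (3 mm play all round) and rests on the saddle. Origin: on the table under the peg's axis; z up, y along the rail.
- peg_d: One of four like black pegs on the rail; which letter stands where varies. Fixed. Saddle 34 mm across the rail, 30 mm along it, top 12 mm above the table; on it a peg 20 mm thick that, from 18 mm up, narrows to 7 mm at its top, 34 mm up. A collar drops over it (3 mm play all round) and rests on the saddle. Origin: on the table under the peg's axis; z up, y along the rail.
- eye_block: Steel end block of the rack, 34x20x13 mm, with an upright steel hanging eye (ring 34 mm across, plane across the rail, top 48 mm up). Fixed at one end, left or right, of the flat aluminium rail (280x26x8 mm) lying on the table; the other end has a low black block, no eye. Pegs stand about 47, 109, 171, 233 mm from it, 55 mm or more apart. Origin: under the eye, on the table; z up.
- solvent_beaker: Bystander: small clear beaker with cotton balls and solvent, 60 mm across, 64 mm high, standing loose on the table. Origin: centre of its underside; z up.

How it is judged:
By the outcome, as a careful person would: the job done as asked, in the order asked, and still so for the second after the job is handed in, with the robot touching nothing.
It also fails if it takes over 83 s, if anything falls off the work surface, if the arm or the gripper's body presses on something with over 40 N, if the wrist force passes 120 N, or if a joint passes its speed limit or range.

## Working session

There is one attempt and no reset: what is moved stays moved. The work goes in short steps, Python scripts to look and compute and a shell command to move; the robot and the scene stay as the last step left them, time stands still between calls to the robot, and variables do not carry over. Pictures are saved under pics/ and viewed, at most 14 in all, crops included, and the job is handed in when it is done.

```bash
mkdir -p pics; python3 - <<'E'
from plant import bot, vision
import cv2
for n in("scene","top"):
    c=vision.capture(n); cv2.imwrite(f"pics/{n}0.png",c["color"][:,:,::-1]); print(n,c["K"].round(1).tolist(),c["R"].round(4).tolist(),c["t"].round(1).tolist())
o=bot.get_obs(); print(o)
E
```

```text
scene [[485.3, 0.0, 315.8], [0.0, 485.3, 236.4], [0.0, 0.0, 1.0]] [[-0.4911, -0.871, 0.0128], [-0.5298, 0.287, -0.7981], [0.6915, -0.3987, -0.6024]] [267.9, 271.4, 705.5]
top [[586.7, 0.0, 320.5], [0.0, 586.7, 234.1], [0.0, 0.0, 1.0]] [[0.0205, -0.9998, -0.0011], [-0.9822, -0.0199, -0.1867], [0.1866, 0.0049, -0.9824]] [22.3, 514.9, 1170.4]
{'time': 0.1, 'joint_positions': array([-1.32797305e+00,  3.42650068e-01,  1.52489283e+00, -5.24160417e-07,
        1.27539473e+00, -1.46026838e-01]), 'dq': array([ 7.80863548e-04, -1.43161212e-03, -1.38438814e-03,  4.13901207e-05,
       -4.45174972e-04, -8.46350319e-07]), 'tau': array([ 1.78447652e-03, -4.32004666e+01, -2.44694030e+01,  7.18727033e-02,
        5.26194123e-02, -3.63752940e-05]), 'tool_pos': array([ 199.02081681, -485.69396212,  404.12584643]), 'tcp_rot': array([-3.14026192e+00, -1.95209432e-04,  3.88850138e-01]), 'contact_force': array([0.66468444, 0.05530637, 0.63140475]), 'moment': array([0.02791294, 0.041196  , 0.01601333]), 'finger_force': 0.0, 'grip_width': 91.69638031758532}
```

View pics/top0.png

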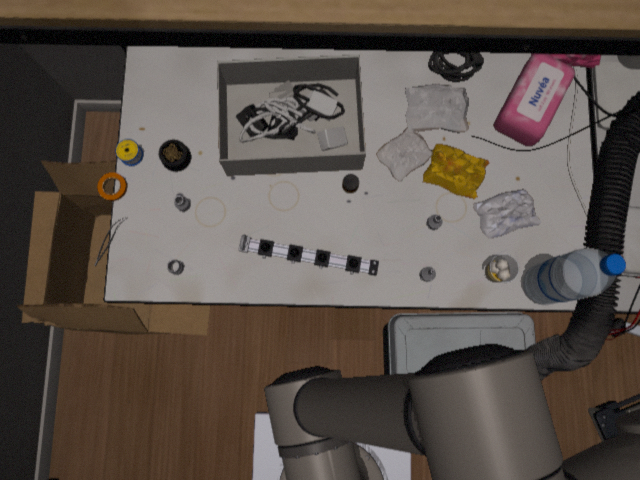

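View pics/scene0.png

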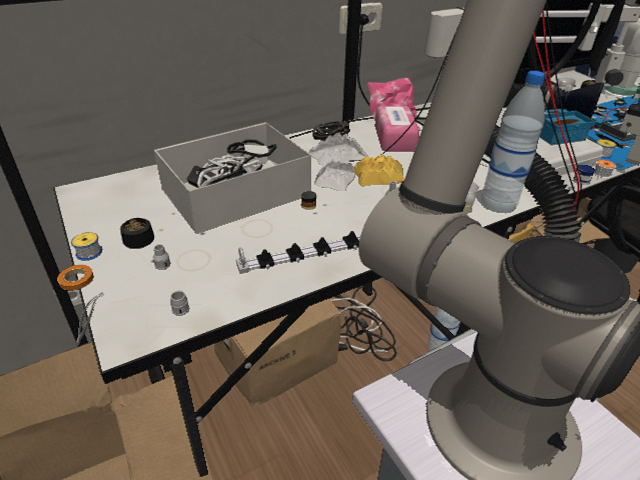

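The top view shows nozzles at about (182,202), (176,267), (435,221) and (428,273). The eye block is at (244,243), and the pegs are at (266,247), (295,253), (323,258) and (354,263). The beaker is at (500,268). The scene view shows only the two left-hand nozzles, at (161,258) and (179,302), with the eye at (241,260). Next I'll enlarge the nozzles and rack.

```bash
python3 - <<'E'
import cv2,numpy as np
a=cv2.imread("pics/top0.png")
Z=lambda u,v,w,h,W,H:cv2.resize(a[v-h:v+h,u-w:u+w],(W,H),interpolation=cv2.INTER_CUBIC)
t=np.hstack([Z(u,v,20,20,200,200) for u,v in((182,202),(176,267),(435,221),(428,273))])
b=Z(310,253,80,30,800,300)
cv2.imwrite("pics/crop0.png",np.vstack([t,b]))
E
cat >h.py <<'E'
import numpy as np, cv2
from plant import bot, vision
from scipy.spatial.transform import Rotation as Ro
def ray(c,u,v,z):
    "pixel -> world point on plane z"
    d=c["R"].T@np.linalg.inv(c["K"])@np.array([u,v,1.]); o=-c["R"].T@c["t"]
    return o+d*(z-o[2])/d[2]
def fray(c,u,v,z):
    K=c["K"]; x=(u-K[0,2])/K[0,0]; y=(v-K[1,2])/K[1,1]; r=np.hypot(x,y)+1e-9
    d=c["R"].T@np.array([np.sin(r)*x/r,np.sin(r)*y/r,np.cos(r)]); o=-c["R"].T@c["t"]
    return o+d*(z-o[2])/d[2]
def fproj(c,X):
    p=c["R"]@np.asarray(X,float)+c["t"]; th=np.arctan2(np.hypot(p[0],p[1]),p[2]); s=th/np.hypot(p[0],p[1])
    return np.array([c["K"][0,0]*s*p[0]+c["K"][0,2],c["K"][1,1]*s*p[1]+c["K"][1,2]])
def tool():
    o=bot.get_obs(); return o["tool_pos"],Ro.from_euler("xyz",o["tcp_rot"]).as_matrix()
def go(X):
    "TCP shift in tool axes to bring grasp point to world X"
    p,R=tool(); return (R.T@(np.asarray(X,float)-(p+R[:,2]*159))).round(1)
E
python3 - <<'E'
from h import *
c=vision.capture("top")
for n,u,v,z in(("n1",182,202,40),("n2",176,267,40),("n3",435,221,40),("n4",428,273,40),("eye",244,243,13),("p1",266,247,34),("p2",295,253,34),("p3",323,258,34),("p4",354,263,34),("end",374,267,8),("beaker",500,268,50)):
    X=ray(c,u,v,z); print(n,X.round(),np.hypot(*X[:2]).round())
E
```

```text
n1 [579. 327.  40.] 665.0
n2 [440. 330.  40.] 551.0
n3 [ 549. -207.   40.] 587.0
n4 [ 439. -191.   40.] 478.0
eye [498. 196.  13.] 535.0
p1 [487. 146.  34.] 509.0
p2 [476.  85.  34.] 483.0
p3 [466.  27.  34.] 467.0
p4 [457. -38.  34.] 459.0
end [453. -82.   8.] 461.0
beaker [ 451. -337.   50.] 563.0
```

View pics/crop0.png

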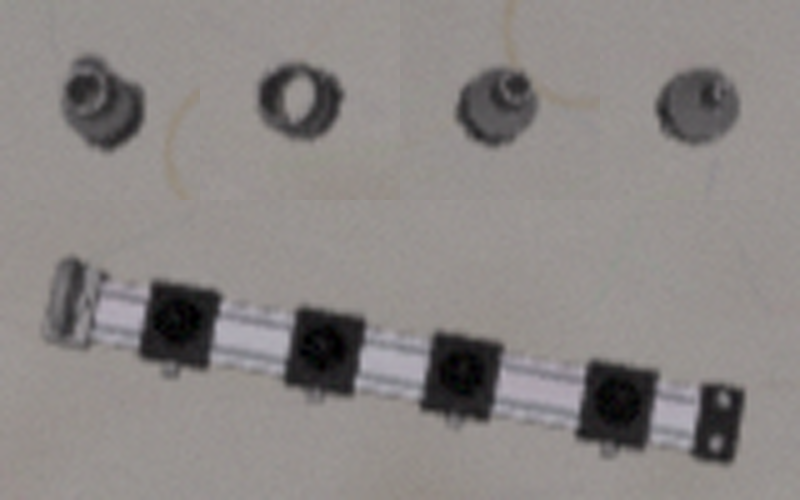

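The mouth widths against the 30 mm collars give (182,202) = wide, (176,267) = widest, (435,221) = fine and (428,273) = finest. The eye is at the left (+y) end, so from the eye the order is finest to p1, fine to p2, wide to p3, widest to p4. I'll start moving around the bottle and turn the fingers so they close across the rail.

Careful with the scale: shifts go in m and turns go in units of 0.2 rad. That gives: 198 mm is 0.198, -167 mm is -0.167, -0.9 rad is -4.5.

```bash
echo '[[[92, 0.04, -0.033, 0, -0.9], [92, 0.08, -0.067, 0, -1.8], [92, 0.12, -0.1, 0, -2.7], [92, 0.16, -0.134, 0, -3.6], [92, 0.198, -0.167, 0, -4.5]]]' | python3 -m crank; echo '[[[92, 0, 0, 0, -0.6]]]' | python3 -m crank
python3 - <<'E'
from h import *
print(tool()[0].round(1), bot.get_obs()["tcp_rot"].round(3)); print(go([439,-191,180]))
E
```

```text
time: 0.78
tool_pos: [319.4, -254.6, 404.7]
tcp_rot: [3.141, -0.0, 1.294]
contact_force: [1.6, -0.8, 0.6]
grip_width: 91.9
finger_force: 0.0
time: 0.9
tool_pos: [319.8, -253.4, 404.7]
tcp_rot: [-3.142, -0.001, 1.418]
contact_force: [-0.4, -1.2, -0.6]
grip_width: 91.9
finger_force: 0.0
[ 319.8 -253.4  404.7] [-3.142e+00 -1.000e-03  1.418e+00]
[ 79.7 108.3  65.8]
```

```bash
echo '[[[60, 0.03, 0.043, 0.025, 0], [60, 0.06, 0.086, 0.05, 0], [60, 0.08, 0.108, 0.066, 0], [60, 0.08, 0.108, 0.066, 0]]]' | python3 -m crank
python3 - <<'E'
from h import *
c=vision.capture("wrist"); cv2.imwrite("pics/w1.png",c["color"][:,:,::-1]); print(c["K"].round(1).tolist()); print(tool()[0].round(1), (-c["R"].T@c["t"]).round(1))
for X in([439,-191,24],[549,-207,24]): print(fproj(c,X))
E
```

```text
time: 1.4
tool_pos: [439.3, -193.4, 337.1]
tcp_rot: [-3.139, -0.001, 1.412]
contact_force: [0.7, 0.4, -0.1]
grip_width: 60.8
finger_force: 0.0
[[371.6, 0.0, 319.0], [0.0, 371.6, 240.1], [0.0, 0.0, 1.0]]
[ 438.6 -194.2  338. ] [ 452.3 -112.5  316.1]
[319.73550416 225.49096735]
[450.78380571 224.42734255]
```

View pics/w1.png

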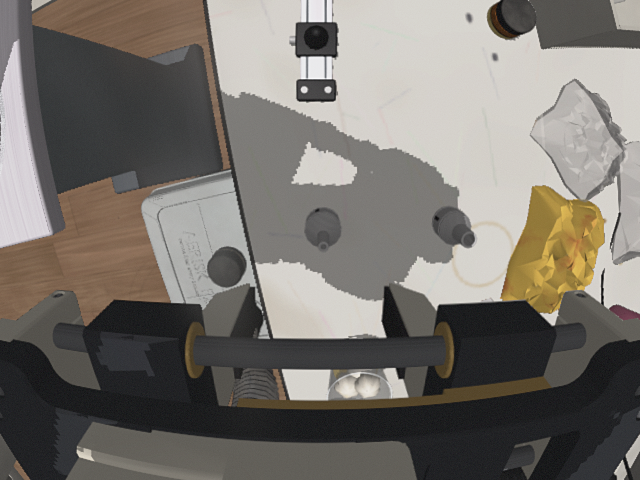

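The wrist view shows the finest nozzle's collar near (322,228) and the fine one near (452,225). Both are close to the predicted (320,225) and (451,224). Peg 4 is at (316,37). Now I'll zoom in with a mask.

```bash
python3 - <<'E'
from h import *
a=cv2.imread("pics/w1.png"); g=cv2.cvtColor(a,6)
print(g[205:255:3,302:344:3]); 
Z=lambda u,v:cv2.resize(a[v-30:v+30,u-30:u+30],(400,400),interpolation=2)
cv2.imwrite("pics/w1z.png",np.hstack([Z(322,228),Z(452,228)]))
E
```

```text
[[123 121 124 123 121 125 122 125 123 124 123 121 122 123]
 [120 121 123 121 125  81  90  83  88 104 124 123 121 122]
 [123 123 125 105  79  47  80  85  83  77  84 117 121 123]
 [123 122 114  75  89  89  94  96  97  94  88  78 122 121]
 [122 124  77  92  97  97  93  95  94  97 100  91  95 121]
 [124 114  94  93  91  94  97  97  94  93  93  95  88 124]
 [125 104  91  93  97  94  95  98  97  95  91  90  88 121]
 [123 104  93  91  92  96  96  94  94  94  94  94  92 109]
 [125  94  90  92  92  92  95  96  95  91  87  90  87 111]
 [125  88  86  87  89  92  76  79  79  91  89  89  87 115]
 [122 106  87  84  86  80  78  78  76  82  90  85  86 115]
 [120 122  83  85  82  77  78  77  76  81  85  84  95 124]
 [123 126 114  81  81  76  78  87  77  76  79  81 121 120]
 [123 122 126 118  77  73 101  84 102  79  88 123 122 123]
 [123 125 123 124 126 112  93  76  94 114 123 123 121 124]
 [123 124 125 123 125 124 102 100 106 125 124 122 125 124]
 [123 123 124 124 124 124 124 124 124 122 124 125 124 125]]
```

View pics/w1z.png

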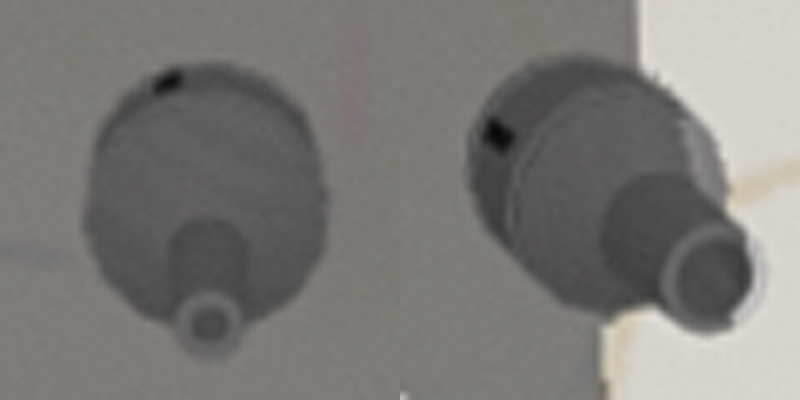

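The finest nozzle's collar top circle is at (323.2,228.8) and its mouth at (323.4,246.5). The fine one's collar top is at (454.7,228) and its mouth at (468.2,239.1). Each mouth should sit directly above its collar.

```bash
python3 - <<'E'
from h import *
c=vision.capture("wrist")
for n,u,v,z in(("finest c",323.2,228.8,24),("finest m",323.4,246.5,66),("fine c",454.7,228,24),("fine m",468.2,239.1,56),("peg4",316,37,34)): print(n,fray(c,u,v,z).round(1))
print(go([435,-192,23]))
E
```

```text
finest c [ 440.9 -195.5   24. ]
finest m [ 440.6 -196.6   66. ]
fine c [ 552.3 -212.2   24. ]
fine m [ 552.3 -212.1   56. ]
peg4 [459.6 -44.3  34. ]
[  2.2  -3.4 156.6]
```

To row units: 156 mm is 0.156, 60 mm is 0.06.

```bash
echo '[[[60, -0.0015, 0.0023, 0.06, 0], [60, -0.0015, 0.0023, 0.115, 0], [60, -0.0015, 0.0023, 0.145, 0], [60, -0.0015, 0.0023, 0.156, 0], [60, -0.0015, 0.0023, 0.156, 0]]]' | python3 -m crank; echo '[[[20, 0, 0, 0, 0], [20, 0, 0, 0, 0], [20, 0, 0, 0, 0], [20, 0, 0, 0, 0]]]' | python3 -m crank
```

```text
time: 2.12
tool_pos: [440.4, -197.2, 183.3]
tcp_rot: [3.141, 0.0, 1.408]
contact_force: [0.2, -0.6, -0.2]
grip_width: 60.3
finger_force: 0.0
time: 2.62
tool_pos: [440.6, -196.6, 183.2]
tcp_rot: [3.141, 0.0, 1.409]
contact_force: [-0.4, 1.7, 4.4]
grip_width: 29.9
finger_force: 30.0
```

To row units: -157 mm is -0.157, -6 mm is -0.006.

```bash
echo '[[[20, 0, 0, -0.05, 0], [20, 0.045, -0.002, -0.09, 0], [20, 0.098, -0.004, -0.125, 0], [20, 0.15, -0.006, -0.15, 0], [20, 0.205, -0.008, -0.157, 0]]]' | python3 -m crank;echo '[[[20, 0.053, -0.003, 0, 0], [20, 0.053, -0.003, 0, 0], [20, 0.053, -0.003, 0, 0]]]' | python3 -m crank
python3 - <<'E'
from h import *
c=vision.capture("wrist"); cv2.imwrite("pics/w2.png",c["color"][:,:,::-1]); np.savez("w2.npz",**c)
E
```

```text
time: 3.25
tool_pos: [465.8, 8.6, 341.6]
tcp_rot: [3.138, 0.0, 1.408]
contact_force: [1.2, 0.1, -0.6]
grip_width: 29.9
finger_force: 30.0
time: 3.62
tool_pos: [471.1, 59.8, 339.5]
tcp_rot: [-3.141, 0.001, 1.41]
contact_force: [-0.1, -0.8, 0.2]
grip_width: 29.9
finger_force: 30.0
```

View pics/w2.png

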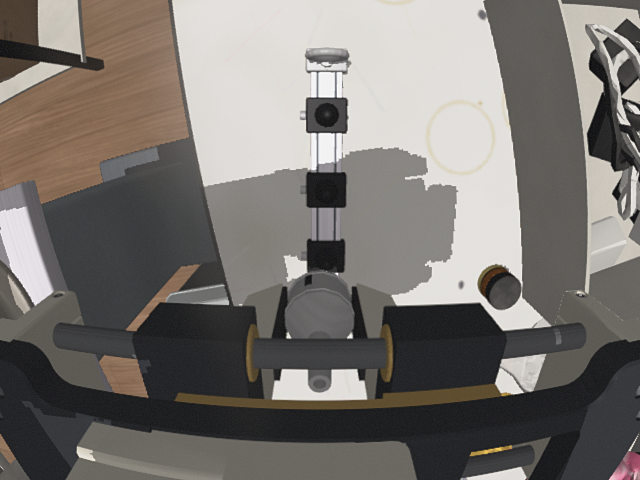

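The wrist view shows the eye at (327,57) and pegs 1 to 3 at (326,115), (326,189) and (325,255). The nozzle is held upright at (319,300). I'll measure the saddle centres from the black blobs, cast onto z = 12.

```bash
cat >pegs.py <<'E'
from h import *
def pegs(c,box):
    u0,u1,v0,v1=box; g=cv2.cvtColor(c["color"],cv2.COLOR_RGB2GRAY); m=np.zeros_like(g); m[v0:v1,u0:u1]=(g[v0:v1,u0:u1]<62)*255
    m=cv2.morphologyEx(m,cv2.MORPH_OPEN,np.ones((5,5)))
    for k in cv2.findContours(m,0,1)[0]:
        if cv2.contourArea(k)<300: continue
        P=np.array([fray(c,u+.5*0,v,12)[:2] for u,v in k[:,0]],np.float32)
        r=cv2.minAreaRect(P); print(cv2.boundingRect(k),[np.round(x,1) for x in r])
E
python3 - <<'E'
from pegs import *
c=dict(np.load("w2.npz")); pegs(c,(295,360,85,268))
print("eye",fray(c,327,63,13).round(1)); p,R=tool(); print((p+R[:,2]*159).round(1),R[:,:2].round(3).tolist())
for u,v in((326,115),(326,189)): print("top",fray(c,u,v,34).round(1))
E
```

```text
(307, 241, 38, 27) [array([471.6,  31.1]), array([24.2, 32.5]), np.float64(80.8)]
(306, 173, 40, 34) [array([480.6,  87.5]), array([28.1, 32.8]), np.float64(80.9)]
(315, 103, 24, 24) [array([491.2, 149.1]), array([19. , 18.6]), np.float64(81.0)]
eye [498.4 191.2  13. ]
[471.   59.1 180.5] [[0.162, 0.987], [0.987, -0.162], [-0.001, -0.001]]
top [490.2 148.1  34. ]
top [481.2  91.7  34. ]
```

```bash
sed -i 's/<62/<T/; s/box):/box,T=62):/' pegs.py; python3 - <<'E'
from pegs import *
c=dict(np.load("w2.npz"))
for T in(75,90,110): print(T); pegs(c,(295,360,85,220 if T>80 else 268),T)
a=c["color"][80:280,290:370,::-1]; cv2.imwrite("pics/w2z.png",cv2.convertScaleAbs(cv2.resize(a.astype(np.uint8),(240,600),interpolation=2),alpha=2.))
E
```

```text
75
(307, 240, 38, 28) [array([471.8,  31.5]), array([25.1, 32.7]), np.float64(80.8)]
(306, 173, 40, 35) [array([480.5,  87.1]), array([28.9, 32.8]), np.float64(80.9)]
(314, 103, 26, 24) [array([491.2, 149.1]), array([19. , 20.3]), np.float64(81.0)]
90
(306, 172, 41, 36) [array([480.9,  87.4]), array([29.7, 33.4]), np.float64(80.7)]
(306, 98, 41, 35) [array([490.7, 148.8]), array([28.2, 32.5]), np.float64(81.0)]
110
(305, 172, 42, 36) [array([480.6,  87.5]), array([29.8, 34.5]), np.float64(80.9)]
(306, 98, 41, 35) [array([490.7, 148.8]), array([28.2, 32.5]), np.float64(81.0)]
```

View pics/w2z.png

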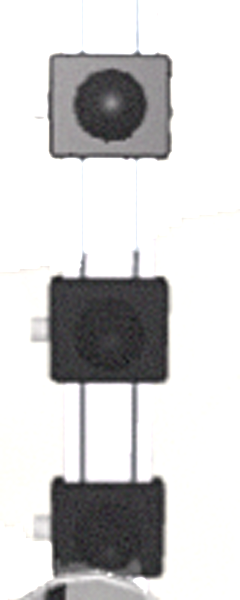

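The saddles come out at p1 (490.7,148.8) and p2 (480.7,87.4). That is 62.2 mm apart, with saddle sizes near 30x34, so both checks pass. Now I'll place the finest on p1.

```bash
echo '[[[20, 0.046, 0.0025, 0.02, 0], [20, 0.0917, 0.0049, 0.06, 0], [20, 0.0917, 0.0049, 0.095, 0], [20, 0.0917, 0.0049, 0.095, 0]]]' | python3 -m crank; echo '[[[20, 0, 0, 0.015, 0], [20, 0, 0, 0.03, 0], [20, 0, 0, 0.042, 0], [20, 0, 0, 0.048, 0], [20, 0, 0, 0.048, 0]]]' | python3 -m crank
```

```text
time: 4.18
tool_pos: [490.2, 148.4, 242.5]
tcp_rot: [-3.136, 0.002, 1.408]
contact_force: [0.0, -0.5, -0.2]
grip_width: 30.2
finger_force: 30.0
time: 4.8
tool_pos: [490.8, 149.5, 196.4]
tcp_rot: [-3.141, 0.0, 1.409]
contact_force: [0.2, 0.4, -0.0]
grip_width: 30.1
finger_force: 30.0
```

```bash
echo '[[[20, 0, 0, 0.001, 0], [20, 0, 0, 0.001, 0], [44, 0, 0, 0.001, 0], [44, 0, 0, 0.001, 0], [44, 0, 0, -0.015, 0]]]' | python3 -m crank; echo '[[[44, 0, 0, -0.04, 0], [44, 0, 0, -0.09, 0], [44, -0.06, 0, -0.125, 0], [60, -0.11, 0.018, -0.13, 0], [60, -0.11, 0.018, -0.13, 0]]]' | python3 -m crank
python3 - <<'E'
from h import *
c=vision.capture("wrist"); np.savez("w3.npz",**c); cv2.imwrite("pics/w3.png",c["color"][:,:,::-1]); print(go([552.3,-212.2,180]))
E
```

```text
time: 5.42
tool_pos: [490.5, 149.5, 211.5]
tcp_rot: [-3.139, 0.001, 1.409]
contact_force: [0.1, -0.3, 0.5]
grip_width: 43.9
finger_force: 0.0
time: 6.05
tool_pos: [491.3, 35.0, 343.9]
tcp_rot: [3.137, 0.0, 1.404]
contact_force: [0.1, 0.4, 0.3]
grip_width: 58.1
finger_force: 0.0
[-235.4  101.3    4.2]
```

View pics/w3.png

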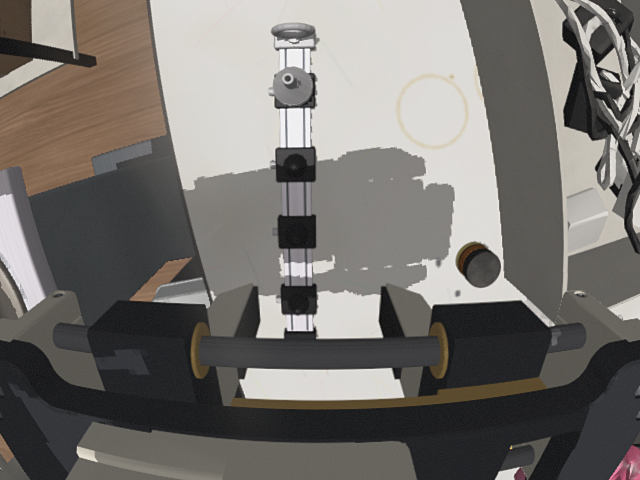

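The finest nozzle stands upright on the peg next to the eye, at (293,85). Pegs 2 to 4 are in view at (295,165), (297,231) and (299,299). I'll measure those pegs and go for the fine nozzle.

```bash
python3 - <<'E'
from pegs import *
c=dict(np.load("w3.npz"))
for T in(62,90): pegs(c,(255,335,125,325),T)
E
echo '[[[60, -0.059, 0.025, 0.001, 0], [60, -0.118, 0.051, 0.002, 0], [60, -0.176, 0.076, 0.003, 0], [60, -0.235, 0.101, 0.004, 0], [60, -0.235, 0.101, 0.004, 0]]]' | python3 -m crank
python3 - <<'E'
from h import *
print(go([552.3,-212.2,23]))
E
```

```text
(281, 286, 36, 28) [array([460.9, -36. ]), array([28.4, 32.8]), np.float64(80.8)]
(278, 216, 38, 32) [array([471.3,  29.3]), array([28.2, 32.5]), np.float64(80.3)]
(276, 154, 39, 28) [array([480.2,  84.6]), array([22.9, 32.1]), np.float64(80.0)]
(281, 285, 36, 29) [array([460.9, -35.5]), array([29.4, 33.1]), np.float64(80.8)]
(277, 215, 39, 34) [array([470.9,  29.4]), array([30. , 33.4]), np.float64(80.4)]
(276, 147, 40, 35) [array([481. ,  87.4]), array([28.8, 33. ]), np.float64(80.3)]
time: 6.72
tool_pos: [553.2, -212.3, 337.1]
tcp_rot: [-3.141, 0.0, 1.406]
contact_force: [0.1, 0.5, -0.3]
grip_width: 59.8
finger_force: 0.0
[ 1.000e-01 -9.000e-01  1.551e+02]
```

To row units: 155 mm is 0.155, 145 mm is 0.145.

```bash
echo '[[[60, 0, -0.0009, 0.06, 0], [60, 0, -0.0009, 0.115, 0], [60, 0, -0.0009, 0.145, 0], [60, 0, -0.0009, 0.155, 0], [60, 0, -0.0009, 0.155, 0]]]' | python3 -m crank; echo '[[[20, 0, 0, 0, 0], [20, 0, 0, 0, 0], [20, 0, 0, 0, 0], [20, 0, 0, 0, 0]]]' | python3 -m crank;echo '[[[20, 0, 0, -0.03, 0], [20, 0, 0, -0.08, 0], [20, 0, 0, -0.13, 0], [20, 0, 0, -0.13, 0]]]' | python3 -m crank
python3 - <<'E'
from h import *
print(go([481,87.4,134]))
E
```

```text
time: 7.35
tool_pos: [552.1, -208.9, 183.0]
tcp_rot: [-3.141, -0.0, 1.41]
contact_force: [0.3, -0.6, -0.1]
grip_width: 60.1
finger_force: 0.0
time: 7.85
tool_pos: [551.9, -210.1, 183.3]
tcp_rot: [3.141, 0.0, 1.409]
contact_force: [-0.3, -0.3, 4.6]
grip_width: 29.1
finger_force: 30.0
time: 8.35
tool_pos: [552.5, -210.4, 317.1]
tcp_rot: [3.133, 0.003, 1.409]
contact_force: [0.3, 0.4, -0.7]
grip_width: 29.6
finger_force: 30.0
[ 282.9 -120.2   22.3]
```

To row units: 283 mm is 0.283, -120 mm is -0.12.

```bash
echo '[[[20, 0.057, -0.024, 0, 0], [20, 0.114, -0.048, 0, 0], [20, 0.171, -0.072, 0.005, 0], [20, 0.228, -0.097, 0.01, 0], [20, 0.283, -0.12, 0.02, 0]]]' | python3 -m crank; echo '[[[20, 0, 0, 0, 0], [20, 0, 0, 0, 0]]]' | python3 -m crank
python3 - <<'E'
from h import *
for i in range(4): 
    print(go([481,87.4,37])); c=vision.capture("wrist")
cv2.imwrite("pics/w4.png",c["color"][:,:,::-1])
E
```

```text
time: 8.98
tool_pos: [477.9, 90.4, 291.8]
tcp_rot: [-3.141, 0.0, 1.408]
contact_force: [1.5, 0.1, -0.4]
grip_width: 29.4
finger_force: 30.0
time: 9.22
tool_pos: [479.0, 88.5, 292.1]
tcp_rot: [-3.141, 0.001, 1.41]
contact_force: [-0.1, -0.2, -0.5]
grip_width: 29.4
finger_force: 30.0
[-0.6  2.4 96.1]
[-0.   1.9 96.3]
[ 0.3  1.6 96.5]
[ 0.4  1.5 96.6]
```

View pics/w4.png

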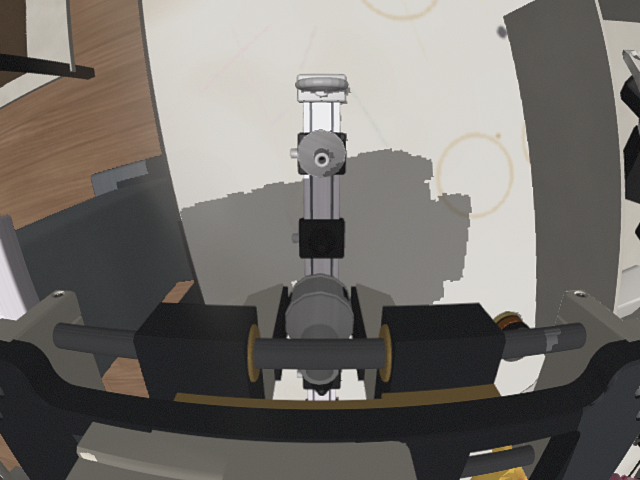

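The wrist view shows the finest nozzle standing on p1 at (321,155) and the open p2 at (321,238). The fine nozzle is held upright at (319,310), over the p2 coordinates. Now I'll lower it.

To row units: 1.6 mm is 0.0016, 1 mm is 0.001.

```bash
echo '[[[20, 0.001, 0.0016, 0.045, 0], [20, 0.001, 0.0016, 0.065, 0], [20, 0.001, 0.0016, 0.08, 0], [20, 0.001, 0.0016, 0.09, 0], [20, 0.001, 0.0016, 0.0965, 0]]]' | python3 -m crank; echo '[[[20, 0, 0, 0.001, 0], [20, 0, 0, 0.001, 0], [44, 0, 0, 0.001, 0], [44, 0, 0, 0.001, 0], [44, 0, 0, -0.015, 0]]]' | python3 -m crank; echo '[[[44, 0, 0, -0.05, 0], [44, 0, 0, -0.11, 0], [60, 0, 0, -0.14, 0], [60, 0, 0, -0.14, 0]]]' | python3 -m crank
python3 - <<'E'
from h import *
print(go([579,327,180]))
E
```

```text
time: 10.05
tool_pos: [481.0, 89.2, 196.0]
tcp_rot: [3.141, -0.0, 1.408]
contact_force: [-0.8, -0.2, -0.4]
grip_width: 29.4
finger_force: 30.0
time: 10.68
tool_pos: [480.3, 89.4, 210.7]
tcp_rot: [-3.139, 0.001, 1.409]
contact_force: [-0.8, 0.4, 0.9]
grip_width: 43.8
finger_force: 0.0
time: 11.18
tool_pos: [481.1, 89.5, 353.7]
tcp_rot: [3.136, -0.001, 1.409]
contact_force: [0.3, -0.2, -0.5]
grip_width: 57.9
finger_force: 0.0
[250.   57.4  15.3]
```

To row units: 1 mm is 0.001, 174 mm is 0.174.

```bash
echo '[[[60, 0.06, 0, 0.005, 0], [60, 0.12, 0.001, 0.01, 0], [60, 0.174, 0.001, 0.015, 0], [60, 0.174, 0.001, 0.015, 0], [60, 0.174, 0.001, 0.015, 0]]]' | python3 -m crank
python3 - <<'E'
from h import *
c=vision.capture("wrist"); np.savez("w5.npz",**c); a=c["color"][:,:,::-1]
P=[fproj(c,[579,327,24]).astype(int),fproj(c,[440,330,24]).astype(int)]; print(P)
Z=[cv2.resize(a[v-30:v+30,u-30:u+30],(400,400),interpolation=2) for u,v in P]
cv2.imwrite("pics/w5z.png",np.hstack(Z))
E
```

```text
time: 11.8
tool_pos: [509.4, 260.8, 334.8]
tcp_rot: [-3.139, 0.002, 1.41]
contact_force: [0.2, -1.0, -0.4]
grip_width: 59.8
finger_force: 0.0
[array([395, 133]), array([220, 159])]
```

View pics/w5z.png

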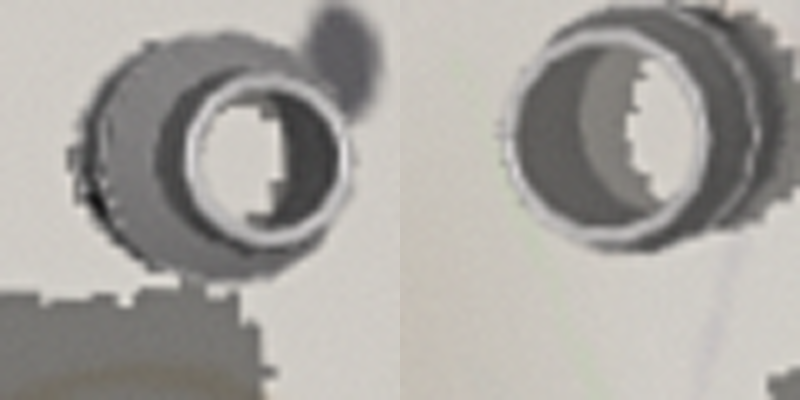

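Left crop: the wide nozzle's mouth is at (405.2,126.7) and its collar top near (397.6,126.6). Right crop: the widest's mouth is at (221.4,149.3) and its collar top near (225.6,148.2). The mouth ratio of about 25:31 px confirms wide versus widest.

```bash
python3 - <<'E'
from h import *
c=dict(np.load("w5.npz"))
for n,u,v,z,d in(("wide m",405.2,126.7,46,25/2),("wide c",397.6,126.6,24,0),("widest m",221.4,149.3,36,31/2),("widest c",225.6,148.2,24,0)):
    print(n,fray(c,u,v,z).round(1),"dia",np.linalg.norm(fray(c,u,v-d,z)-fray(c,u,v+d,z)).round(1))
X=fray(c,405.2,126.7,46); print(go([X[0],X[1],160]),go([X[0],X[1],23]))
E
```

```text
wide m [582.9 332.4  46. ] dia 18.3
wide c [581.8 332.4  24. ] dia 0.0
widest m [445.9 337.6  36. ] dia 23.8
widest c [446.1 337.6  24. ] dia 0.0
[83.3 61.  16. ] [ 83.5  61.2 153. ]
```

To row units: 83 mm is 0.083, 61 mm is 0.061.

```bash
echo '[[[60, 0.042, 0.03, 0.008, 0], [60, 0.083, 0.061, 0.016, 0], [60, 0.083, 0.061, 0.016, 0], [60, 0.083, 0.061, 0.016, 0]]]' | python3 -m crank
python3 - <<'E'
from h import *
print(go([582.5,332.4,23]))
E
echo '[[[60, 0, 0, 0.06, 0], [60, 0, 0, 0.11, 0], [60, 0, 0, 0.13, 0], [60, 0, 0, 0.137, 0], [60, 0, 0, 0.137, 0]]]' | python3 -m crank
python3 - <<'E'
from h import *
print(go([582.5,332.4,23]))
E
```

```text
time: 12.35
tool_pos: [583.4, 331.7, 319.7]
tcp_rot: [-3.14, 0.001, 1.407]
contact_force: [0.1, -0.0, 0.0]
grip_width: 59.9
finger_force: 0.0
[  0.9  -0.7 137.7]
time: 12.98
tool_pos: [583.9, 333.0, 184.9]
tcp_rot: [3.139, -0.001, 1.409]
contact_force: [0.3, 0.9, -0.6]
grip_width: 59.8
finger_force: 0.0
[-1.  -1.6  2.9]
```

```bash
echo '[[[60, -0.0005, -0.001, 0.001, 0], [20, -0.0005, -0.001, 0.001, 0], [20, -0.0005, -0.001, 0.001, 0], [20, -0.0005, -0.001, 0.001, 0], [20, -0.0005, -0.001, 0.001, 0]]]' | python3 -m crank
python3 - <<'E'
from h import *
for i in range(3): print(go([582.5,332.4,23])); vision.capture("wrist")
E
echo '[[[20, 0, 0, -0.03, 0], [20, 0, 0, -0.08, 0], [20, 0, 0, -0.13, 0], [20, 0, 0, -0.13, 0]]]' | python3 -m crank
python3 - <<'E'
from h import *
print(go([471,29.4,120]))
E
```

```text
time: 13.6
tool_pos: [582.3, 332.7, 182.3]
tcp_rot: [3.141, -0.0, 1.409]
contact_force: [1.1, 0.5, 0.9]
grip_width: 29.5
finger_force: 30.0
[-0.3  0.2  0.3]
[-0.3  0.2  0.3]
[-0.3  0.1  0.3]
time: 14.25
tool_pos: [583.1, 333.1, 317.3]
tcp_rot: [3.134, -0.005, 1.409]
contact_force: [0.5, -0.1, -0.2]
grip_width: 29.5
finger_force: 30.0
[-318.8  -63.2   36.2]
```

To row units: -22 mm is -0.022, -290 mm is -0.29.

```bash
echo '[[[20, -0.058, -0.011, 0, 0], [20, -0.116, -0.022, 0, 0], [20, -0.174, -0.033, 0, 0], [20, -0.232, -0.045, 0, 0], [20, -0.29, -0.057, 0, 0]]]' | python3 -m crank; echo '[[[20, -0.029, -0.006, 0.02, 0], [20, -0.029, -0.006, 0.036, 0], [20, -0.029, -0.006, 0.036, 0], [20, -0.029, -0.006, 0.036, 0]]]' | python3 -m crank
python3 - <<'E'
from h import *
for i in range(3): print(go([471,29.4,35.5])); c=vision.capture("wrist")
E
```

```text
time: 14.88
tool_pos: [478.0, 54.2, 311.3]
tcp_rot: [-3.14, 0.0, 1.409]
contact_force: [1.3, -0.6, 0.2]
grip_width: 29.9
finger_force: 30.0
time: 15.38
tool_pos: [468.8, 28.3, 276.3]
tcp_rot: [-3.142, 0.0, 1.409]
contact_force: [-0.7, -1.1, -0.4]
grip_width: 29.7
finger_force: 30.0
[ 1.5  2.  81.8]
[ 1.3  1.8 82. ]
[ 1.3  1.7 82.1]
```

To row units: 82 mm is 0.082, 75 mm is 0.075.

```bash
echo '[[[20, 0.0013, 0.0017, 0.03, 0], [20, 0.0013, 0.0017, 0.05, 0], [20, 0.0013, 0.0017, 0.065, 0], [20, 0.0013, 0.0017, 0.075, 0], [20, 0.0013, 0.0017, 0.082, 0]]]' | python3 -m crank; echo '[[[20, 0, 0, 0.001, 0], [20, 0, 0, 0.001, 0], [44, 0, 0, 0.001, 0], [44, 0, 0, 0.001, 0], [44, 0, 0, -0.015, 0]]]' | python3 -m crank; echo '[[[44, 0, 0, -0.05, 0], [44, 0, 0, -0.11, 0], [60, 0, 0, -0.14, 0], [60, 0, 0, -0.14, 0]]]' | python3 -m crank
python3 - <<'E'
from h import *
print(go([446,337.6,160]))
E
```

```text
time: 16.15
tool_pos: [470.7, 29.2, 194.1]
tcp_rot: [3.141, 0.0, 1.409]
contact_force: [-2.7, 0.3, 29.9]
grip_width: 29.9
finger_force: 30.0
time: 16.77
tool_pos: [470.3, 29.0, 208.6]
tcp_rot: [-3.139, 0.0, 1.409]
contact_force: [0.4, 0.4, -0.4]
grip_width: 43.5
finger_force: 0.0
time: 17.27
tool_pos: [471.0, 29.0, 351.5]
tcp_rot: [3.136, -0.0, 1.409]
contact_force: [-0.2, 0.0, -0.4]
grip_width: 58.0
finger_force: 0.0
[300.4 -75.6  32.2]
```

```bash
echo '[[[60, 0.06, -0.015, 0.003, 0], [60, 0.12, -0.03, 0.006, 0], [60, 0.18, -0.045, 0.012, 0], [60, 0.24, -0.06, 0.02, 0], [60, 0.3, -0.0755, 0.032, 0]]]' | python3 -m crank; echo '[[[60, 0, 0, 0, 0], [60, 0, 0, 0, 0]]]' | python3 -m crank
python3 - <<'E'
from h import *
for i in range(3): print(go([446,337.6,23])); c=vision.capture("wrist")
E
```

```text
time: 17.9
tool_pos: [443.9, 338.6, 315.6]
tcp_rot: [-3.141, 0.001, 1.409]
contact_force: [0.5, -0.4, -0.6]
grip_width: 59.8
finger_force: 0.0
time: 18.15
tool_pos: [444.2, 336.4, 315.9]
tcp_rot: [-3.14, 0.002, 1.41]
contact_force: [-0.5, 0.1, 0.6]
grip_width: 60.1
finger_force: 0.0
[  2.1   2.1 133.9]
[  2.4   1.5 134.4]
[  2.5   1.1 134.8]
```

To row units: 134 mm is 0.134, 1.5 mm is 0.0015.

```bash
echo '[[[60, 0.0015, 0.0012, 0.06, 0], [60, 0.0015, 0.0012, 0.11, 0], [60, 0.0015, 0.0012, 0.128, 0], [60, 0.0015, 0.0012, 0.134, 0], [60, 0.0015, 0.0012, 0.134, 0]]]' | python3 -m crank; echo '[[[60, 0, 0, 0, 0], [20, 0, 0, 0, 0], [20, 0, 0, 0, 0], [20, 0, 0, 0, 0], [20, 0, 0, 0, 0]]]' | python3 -m crank
python3 - <<'E'
from h import *
for i in range(2): print(go([446,337.6,23])); vision.capture("wrist")
E
echo '[[[20, 0, 0, -0.03, 0], [20, 0, 0, -0.08, 0], [20, 0, 0, -0.13, 0], [20, 0, 0, -0.13, 0]]]' | python3 -m crank
python3 - <<'E'
from h import *
print(go([460.9,-35.7,120]))
E
```

```text
time: 18.92
tool_pos: [446.5, 337.5, 183.9]
tcp_rot: [3.141, -0.0, 1.408]
contact_force: [0.5, 0.0, 0.1]
grip_width: 59.7
finger_force: 0.0
time: 19.55
tool_pos: [445.9, 338.0, 183.4]
tcp_rot: [3.141, -0.0, 1.409]
contact_force: [-1.3, 0.9, 1.4]
grip_width: 29.7
finger_force: 30.0
[-0.4  0.2  1.4]
[-0.4  0.1  1.4]
time: 20.15
tool_pos: [446.7, 338.5, 317.3]
tcp_rot: [3.135, -0.005, 1.409]
contact_force: [0.4, 0.1, -1.0]
grip_width: 29.7
finger_force: 30.0
[-368.1   73.    36.9]
```

To row units: -290 mm is -0.29, -232 mm is -0.232.

```bash
echo '[[[20, -0.058, 0.0115, 0, 0], [20, -0.116, 0.023, 0, 0], [20, -0.174, 0.0345, 0, 0], [20, -0.232, 0.046, 0, 0], [20, -0.29, 0.0575, 0, 0]]]' | python3 -m crank; echo '[[[20, -0.055, 0.011, 0, 0], [20, -0.078, 0.0155, 0.02, 0], [20, -0.078, 0.0155, 0.036, 0], [20, -0.078, 0.0155, 0.036, 0], [20, -0.078, 0.0155, 0.036, 0]]]' | python3 -m crank
python3 - <<'E'
from h import *
for i in range(3): print(go([460.9,-35.7,37])); c=vision.capture("wrist")
E
```

```text
time: 20.78
tool_pos: [455.3, 40.7, 312.3]
tcp_rot: [-3.14, 0.0, 1.409]
contact_force: [1.2, -0.0, -0.6]
grip_width: 29.7
finger_force: 30.0
time: 21.4
tool_pos: [458.6, -36.7, 277.2]
tcp_rot: [-3.141, 0.0, 1.409]
contact_force: [-0.2, -0.6, 0.3]
grip_width: 29.5
finger_force: 30.0
[ 1.3  2.2 81.2]
[ 1.3  1.9 81.6]
[ 1.3  1.8 81.7]
```

```bash
echo '[[[20, 0.0013, 0.0018, 0.03, 0], [20, 0.0013, 0.0018, 0.05, 0], [20, 0.0013, 0.0018, 0.065, 0], [20, 0.0013, 0.0018, 0.075, 0], [20, 0.0013, 0.0018, 0.081, 0]]]' | python3 -m crank; echo '[[[20, 0, 0, 0.0005, 0], [20, 0, 0, 0.0005, 0], [44, 0, 0, 0.0005, 0], [44, 0, 0, 0.0005, 0], [44, 0, 0, -0.015, 0]]]' | python3 -m crank; echo '[[[44, 0, 0, -0.05, 0], [44, -0.04, 0, -0.11, 0], [60, -0.08, 0, -0.14, 0], [60, -0.08, 0, -0.14, 0], [60, -0.08, 0, -0.14, 0]]]' | python3 -m crank
python3 - <<'E'
from h import *
c=vision.capture("wrist"); s=vision.capture("top")["color"]
a=c["color"][:400,150:550]; b=cv2.resize(s[225:305,220:300+80],(400,200),interpolation=2)
cv2.imwrite("pics/f.png",np.hstack([a,np.vstack([b,cv2.resize(s[200:300,400:600],(400,200),interpolation=2)])])[:,:,::-1])
E
```

```text
time: 22.18
tool_pos: [460.7, -35.9, 196.2]
tcp_rot: [3.141, 0.0, 1.409]
contact_force: [0.3, -0.2, -0.1]
grip_width: 30.0
finger_force: 30.0
time: 22.8
tool_pos: [460.2, -35.9, 210.9]
tcp_rot: [-3.14, -0.0, 1.409]
contact_force: [-0.3, -0.0, -1.4]
grip_width: 44.1
finger_force: 0.0
time: 23.42
tool_pos: [447.3, -114.6, 350.7]
tcp_rot: [-3.14, -0.001, 1.408]
contact_force: [-0.0, 0.3, -0.3]
grip_width: 59.8
finger_force: 0.0
```

View pics/f.png

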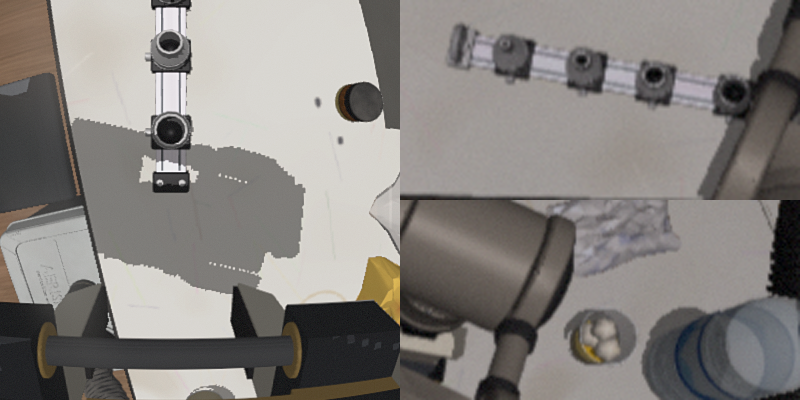

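The final views show all four nozzles upright on their pegs. From the eye the order is finest, fine, wide, widest, and each collar covers its saddle. The release heights match seated collars, the beaker stands at about (600,337) in the lower-right inset, and the arm is clear.

```bash
python3 -c "
from plant import bot
print(bot.close_job())"
```

```text
the job is handed in; nothing more can be done
None
```

I handed the job in at about 23.5 s: all four nozzles stand mouth up on their pegs, finest next to the eye, then fine, wide and widest, with collars down on the blocks (judged from the final pictures and release heights) and the beaker still standing.

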